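Weigh the orange cassette basket on the spring balance

TASK

Weigh the basket of orange cassettes: lift it by its grip, hang its handle bar in the hook of the spring balance, and ease the weight onto the spring, letting go only once the hook carries the whole load, so that the pointer creeps to its reading and never jumps, bounces or is dragged into the red. Leave the basket hanging freely and still, be gentle with the balance, and leave everything else on the bench alone.

Things in the scene. Friction and masses are not known exactly. Their poses are not given: they have to be found in the camera images.
- basket_grip (a point): In the basket's grip: an upright orange block, 12 mm along the basket's x, 30 mm along its y, spanning 102 to 150 mm above the basket's underside; this point is at 132 mm. Grip it from above across the 12 mm, fingers closing along the basket's x. Axes are the basket's, z up.
- basket_bar (a point): Centre of the round steel handle bar (8 mm thick) that must lie in the hook: 100 mm above the basket's underside, 32 mm straight below basket_grip. It runs along the basket's x, level for 12 mm to each side, then slopes down; 60 mm free width and 55 mm of open space under it.
- basket: Steel wire basket with orange cassettes, handle and orange grip, one rigid piece standing on the bench; origin at the centre of its underside. 110 mm along x, 80 mm along y, rim and cassettes up to 40 mm high, 150 mm to the top of the grip. Mass unknown, 0.3 to 0.9 kg. The like basket with blue cassettes is another batch and stays.
- blue_basket: The other basket, blue cassettes and blue grip, same sizes, origin at the centre of its underside. To be left alone.
- hook_seat (a point): Where the hung bar's centre rests in the hook; sinks with it; 195 mm above the bench unloaded. The hook, a red 8 mm rod along this point's x, dips here, flat for 26 mm: free tip 27 mm along -x, topping out 10 mm above this point; crest 28 mm along +x, 12 mm above; rod's underside 12 mm below. Bring the bar, along this point's y, in over the tip with the basket under the rod. Housing: 95 mm along +x.
- hook (a joint): How far hook and red pointer are pulled down, m: 0 unloaded, stop at 0.085. Spring of 150 N/m, light damping: a free load of mass m rests at m x 9.81 / 150, i.e. 0.020 to 0.059. Red zone from 0.072. Faster than 0.06 m/s up or down counts as a jump: letting go while more than about 0.6 N is still held up or pressed down does it.
- scale: Spring balance, fixed to the bench: dark foot 150 x 150 mm, white upright housing 50 x 50 mm, 291 mm tall; on its +y side a yellow dial strip with a black mark each 10 mm and a red zone. Origin on the bench under the housing; the hook points along its -x.
- amber_bottle: Amber bottle, 64 mm across, 120 mm tall, bystander.
- jar: White jar with red cap, 56 mm across, 70 mm tall, bystander.
- slide_box: Green slide box 90 x 100 x 32 mm, bystander.
- brush: Small brush 160 mm long lying on the bench, bystander.
- wax_block: Yellow wax block 40 x 28 x 12 mm, bystander.
Things that resemble listed ones, but are neither listed nor needed, are in the scene too. There is more than one size of the basket; the one meant has the size given above.

How it is judged:
By the outcome, as a careful person would: the job done as asked, in the order asked, and still so for the second after the job is handed in, with the robot touching nothing.
It also fails if it takes over 61 s, if anything falls off the work surface, if the arm or the gripper's body presses on something with over 40 N, if the wrist force passes 120 N, or if a joint passes its speed limit or range.

ROBOT

A 6-joint arm with a two-finger parallel gripper is mounted at the origin on the work surface. World frame = base frame: x ahead of the robot, y to its left, z up, the work surface at z = 0. Lengths are in m, angles in rad, forces in N, time in s.
With the tool pointing down it reaches from about 0.225 to 0.875 m from the base axis. Payload 3.4 kg.
Tool frame: the origin (TCP) lies on the centre line of the jaws, within the pads' length; the fingertips stand 11 mm ahead of it and the grasp point (between the pads) lies 8 mm behind it; z points along the fingers, y is the line along which they close (so a half turn about z gives the same grasp; the last joint's range is limited). The gripper opens to 85 mm and grips with 20 to 120 N. Pads are 22 mm wide; open, the fingers measure 114 mm over their backs; the gripper's body (76 mm by 85 mm) begins 54 mm behind the grasp point. The pads swing forward as they close: fully open they stand 13 mm farther back than shut.
Start: joints at [1.018, 0.276, 1.505, -0, 1.361, -0.121], TCP at [0.241, 0.522, 0.242] pointing down, gripper open.
Joint ranges: [-2.89, 2.89], [-0.75, 2.08], [0.22, 2.7], [-1.18, 4.32], [0.11, 2.71], [-2.7, 2.7]. Speed limits (rad/s): [2.57, 2.57, 3.14, 3.14, 3.14, 3.14].

INTERFACE

Orientations are given as a unit quaternion [x, y, z, w].
In Python, from station import monitor, viewer, order gives the robot as it stands.
- The arm moves only by the tool move_arm, never from a script. Its argument "deltas" is a list of rows, each a list of 5 numbers: the gripper command: -1 is shut, 1 is fully open, values between are in proportion, then the shift along the tool's x, y, z in units of 150 mm (1.0 is 150 mm), then the turn about the tool's z in units of 30 degrees (1.0 is 30 degrees). In form: [[claw, tx, ty, tz, spin], ...]. A call has 1 to 5 rows; each row shifts and turns the commanded pose from where the row before left it, along the tool's axes as they then stand; what a row does not reach is not made up. A row lasts 1/12 s, in which the tool goes at most 41.7 mm and 7.16 degrees, less where a joint would pass 70% of its speed; a pose out of reach is approached as far as the arm can. A call with a number of a shift or a turn outside -1 to 1 is refused whole. A call with a gripper value outside its range is refused whole. The fingers move at their own pace and stop on an object; "force" is the grip in N (left out, the last holds). Time passes only in rows, so rows that do not move let the fingers close. It gives the time, the measured TCP pose, the force, the opening and the grip force at its end, in the units of the state.
- monitor.state(): the state, without advancing time (a new reading comes with each control period).
- viewer.snapshot(name): name is "scene" or "top" or "wrist"; returns a dict with "image" (400x640x3 uint8, red, green, blue), "camera_matrix" (3x3 intrinsics, pixels), "R" (3x3) and "t" (3): a world point X has camera coordinates R X + t; the wrist camera has in their place "T_tool_cam" (4x4, takes a point from camera to tool coordinates, whose origin is the TCP and whose axes are the flange's). Camera axes: x right, y down, z forward; pixel columns grow to the right and rows downward; lengths in m; the calibration is good to about 2 mm. A picture is of the moment at which its call begins: read the wrist's pose just before it. There is no depth.
- order.sign_off(): hands the job in; it is judged then, once.
Trained networks look in the newest picture that a camera, given by its name, has taken for a name from the list of things; names that differ only in an ending like _2 or _b are one class to them, and where a whole thing is asked for, a point or a joint stands for the part that bears it (a point fixed in the world has none). Each returns a list of dicts, best first, with "p" (0 to 1); they miss things now and then, are a little off and sometimes report something else, mostly with a low value. They report only what shows in the picture. A call takes as long as a camera call. They do not tell look-alikes from the thing itself.
- viewer.find_in(camera, name): "bbox" ([left, top, width, height] in pixels, round what is visible of it).
- viewer.trace(camera, name): "mask" (400x640 bool, what is visible of it) and "bbox" ([left, top, width, height] in pixels, round what is visible of it).
- viewer.spot_point(camera, name): "uv" ([column, row] in pixels: a listed point, or the origin of a listed thing).
The state is a dict: "t": time; "joint_pos": joint angles; "qvel": joint speeds; "joint_torque": joint torques, N m; "tcp_pos": TCP position; "tool_rot": TCP orientation; "ft_force": force on the tool from outside, world axes, zero at the start; "ft_torque": the same for the moment, N m; "grip_width": opening from 0.0 (shut) to 1.0 (fully open); "grasp_force": force on a finger pad.
Only numpy, scipy, OpenCV 4.12 (cv2) and the standard library are available. Lean on these libraries where they do the work, as an engineer would, in place of code of your own. Each camera call takes 0.05 s, during which the arm holds its last target. There are 200 camera calls.

## Working session

There is one attempt and no reset: what is moved stays moved. The work goes in short steps, Python scripts to look and compute and a tool call to move; the robot and the scene stay as the last step left them, time stands still between calls to the robot, and variables do not carry over. Pictures are saved under pics/ and viewed, at most 10 in all, crops included, and the job is handed in when it is done.

Besides the shell and the picture viewer there is one more tool, called as name(argument=value, ...), one argument or row to a line, values as JSON. move_arm: Moves the arm, as the interface text tells. Its arguments: {"type":"object","properties":{"deltas":{"type":"array"},"force":{"type":"number"}},"required":["deltas"]}

```bash
ls; mkdir -p pics
cat > h.py <<'E'
import numpy as np, cv2
from station import monitor, viewer, order
def shot(n):
    s=monitor.state(); d=viewer.snapshot(n); d['s']=s
    if 'R' not in d:
        from scipy.spatial.transform import Rotation as Ro
        T=np.eye(4);T[:3,:3]=Ro.from_quat(s['tool_rot']).as_matrix();T[:3,3]=s['tcp_pos']
        M=np.linalg.inv(T@np.array(d['T_tool_cam']));d['R'],d['t']=M[:3,:3],M[:3,3]
    d['R']=np.array(d['R']);d['t']=np.array(d['t']);d['K']=np.array(d['camera_matrix'])
    return d
def save(d,f): cv2.imwrite('pics/'+f,cv2.cvtColor(d['image'],cv2.COLOR_RGB2BGR))
def P(d): return d['K']@np.c_[d['R'],d['t']]
def onz(d,uv,z):
    r=d['R'].T@np.linalg.inv(d['K'])@np.r_[uv,1]; c=-d['R'].T@d['t']
    return c+r*(z-c[2])/r[2]
def tri(a,ua,b,ub):
    X=cv2.triangulatePoints(P(a),P(b),np.float64(ua).reshape(2,1),np.float64(ub).reshape(2,1)); return (X[:3]/X[3]).ravel()
def proj(d,X):
    x=P(d)@np.r_[X,1]; return x[:2]/x[2]
E
python3 - <<'E'
from h import *
np.set_printoptions(precision=3,suppress=True)
D={}
for c in ['scene','top']:
    D[c]=shot(c); save(D[c],c+'1.png'); print(c,-D[c]['R'].T@D[c]['t'])
    for n in ['basket_grip','basket_bar','basket','blue_basket','hook_seat','scale']:
        print(n,[(np.round(r['uv']).tolist(),round(r['p'],2)) for r in viewer.spot_point(c,n)])
    for n in ['amber_bottle','jar','slide_box','brush','wax_block']:
        print(n,[(np.round(r['bbox']).tolist(),round(r['p'],2)) for r in viewer.find_in(c,n)])
E
```

```text
pics
scene [ 1.254 -0.214  0.742]
basket_grip [([333.0, 169.0], 0.96), ([350.0, 202.0], 0.71), ([384.0, 157.0], 0.56)]
basket_bar [([349.0, 206.0], 0.8), ([383.0, 163.0], 0.78), ([336.0, 178.0], 0.67), ([290.0, 305.0], 0.63), ([415.0, 215.0], 0.48)]
basket [([380.0, 181.0], 0.82), ([346.0, 236.0], 0.72), ([335.0, 195.0], 0.58), ([282.0, 217.0], 0.57), ([292.0, 306.0], 0.19)]
blue_basket [([414.0, 212.0], 0.61), ([235.0, 174.0], 0.25)]
hook_seat [([236.0, 174.0], 0.52)]
scale [([205.0, 235.0], 0.75)]
amber_bottle [([441.0, 240.0, 30.0, 48.0], 0.62)]
jar [([394.0, 258.0, 30.0, 37.0], 0.85), ([277.0, 211.0, 16.0, 10.0], 0.16)]
slide_box [([337.0, 281.0, 53.0, 49.0], 0.95), ([331.0, 193.0, 30.0, 61.0], 0.57)]
brush [([255.0, 295.0, 76.0, 24.0], 0.74)]
wax_block [([276.0, 208.0, 21.0, 11.0], 0.69)]
top [ 0.437 -0.053  0.985]
basket_grip [([279.0, 206.0], 0.86), ([271.0, 280.0], 0.84), ([202.0, 301.0], 0.74), ([246.0, 139.0], 0.18)]
basket_bar [([274.0, 277.0], 0.83), ([280.0, 202.0], 0.68), ([204.0, 299.0], 0.66), ([397.0, 230.0], 0.45)]
basket [([213.0, 291.0], 0.77), ([285.0, 210.0], 0.76)]
blue_basket [([197.0, 224.0], 0.81), ([423.0, 245.0], 0.68)]
hook_seat [([395.0, 230.0], 0.51), ([203.0, 137.0], 0.42)]
scale [([422.0, 243.0], 0.84)]
amber_bottle [([184.0, 119.0, 33.0, 30.0], 0.83)]
jar [([232.0, 120.0, 25.0, 28.0], 0.82), ([331.0, 247.0, 16.0, 18.0], 0.69)]
slide_box [([271.0, 104.0, 41.0, 40.0], 0.87), ([385.0, 223.0, 68.0, 20.0], 0.41)]
brush [([318.0, 123.0, 59.0, 31.0], 0.65)]
wax_block [([331.0, 248.0, 14.0, 16.0], 0.66)]
```

Run:
```python
import cv2
a=cv2.imread('pics/scene1.png');b=cv2.imread('pics/top1.png')
cv2.imwrite('pics/s2.png',cv2.resize(a[90:345,165:505],(800,600),interpolation=cv2.INTER_CUBIC))
cv2.imwrite('pics/t2.png',cv2.resize(b[90:345,150:490],(800,600),interpolation=cv2.INTER_CUBIC))
```

```text
(no output)
```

View pics/s2.png

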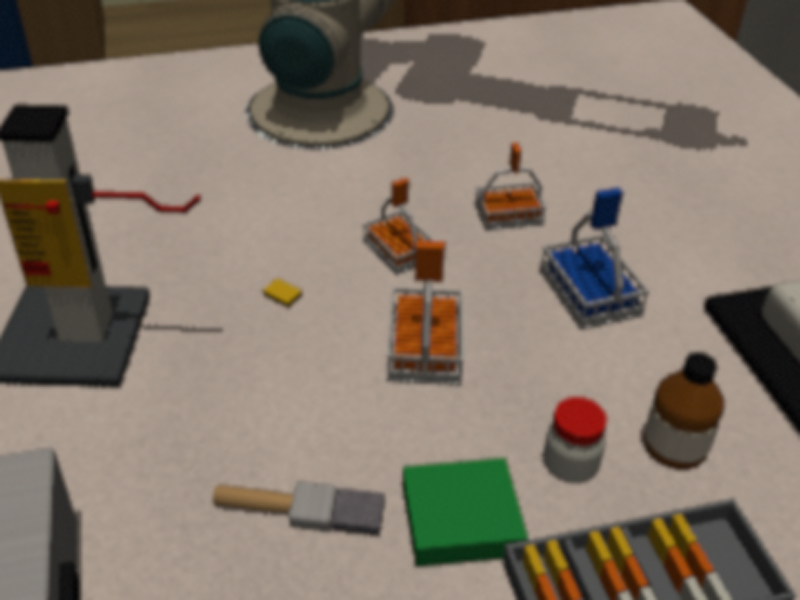

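View pics/t2.png

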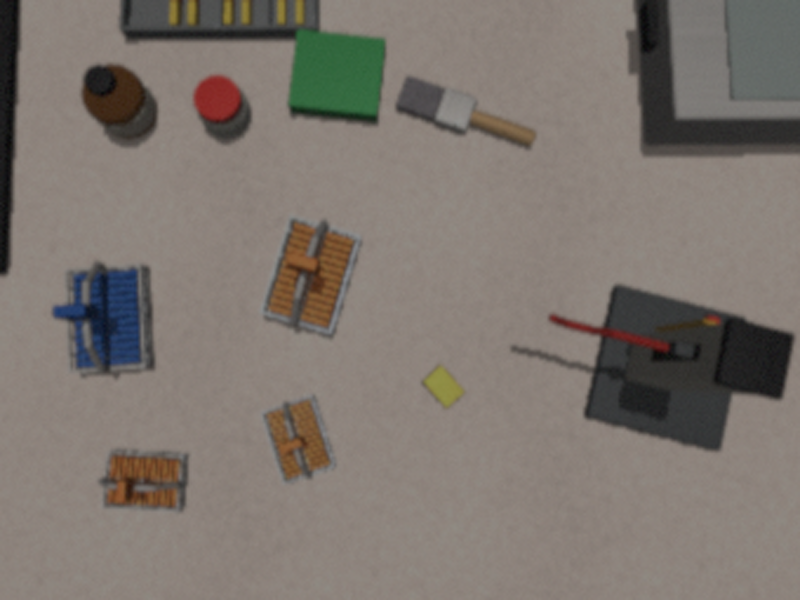

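The scene view shows three orange baskets. The largest, at scene px (346,232) and top px (283,207), matches the blue one in size, and the other two are smaller. The balance is at top right, with the hook tip near top px (385,225) pointing left.

Run:
```python
from h import *
np.set_printoptions(precision=4,suppress=True)
s=shot('scene');t=shot('top')
print('K',t['K'][0,0],s['K'][0,0])
print('grip',tri(s,[350,202],t,[279,204]))
print('bar',tri(s,[349,206],t,[280,202]))
print('small1',tri(s,[333,169],t,[271,280]))
print('hook',tri(s,[236,174],t,[395,230]),'scale',onz(s,[205,235],0),onz(t,[422,243],0))
# hook from red pixels in both
for n,d in(('s',s),('t',t)):
    im=d['image'].astype(int);m=(im[...,0]>110)&(im[...,1]<60)&(im[...,2]<70)
    m[:, :165]=0
    ys,xs=np.nonzero(m); k=(xs<260) if n=='s' else (xs>370)&(xs<460)&(ys>200)
    xs,ys=xs[k],ys[k]; print(n,[(int(x),int(ys[xs==x].mean()*10)/10) for x in np.unique(xs)])
# basket corners from top at z=.04 via trace
ms=[r for r in viewer.trace('top','basket')]
for r in ms:
    c=cv2.findContours(r['mask'].astype(np.uint8),0,2)[0]; c=max(c,key=cv2.contourArea); q=cv2.boxPoints(cv2.minAreaRect(c))
    X=np.array([onz(t,p,.035)[:2] for p in q]); print(r['p'],X.mean(0),np.linalg.norm(X[1]-X[0]),np.linalg.norm(X[2]-X[1]),X.tolist())
print(monitor.state())
```

```text
K 378.257722100535 395.64561698170326
grip [0.54   0.0201 0.1186]
bar [0.5454 0.0174 0.1107]
small1 [0.3652 0.031  0.0974]
hook [ 0.4722 -0.2358  0.1972] scale [ 0.4502 -0.3465  0.    ] [ 0.4468 -0.3458  0.    ]
s [(185, 176.0), (186, 176.0), (187, 176.0), (188, 175.5), (206, 172.0), (207, 172.0), (208, 172.0), (209, 172.0), (210, 172.0), (211, 172.0), (212, 172.0), (213, 172.0), (214, 172.0), (215, 172.0), (216, 172.0), (217, 172.0), (218, 172.0), (219, 172.0), (220, 172.0), (221, 172.0), (222, 172.0), (223, 172.0), (224, 172.0), (228, 174.0), (232, 177.0), (234, 178.0), (235, 178.0), (236, 178.0), (237, 178.0), (238, 178.0), (239, 178.0), (240, 178.0), (241, 178.0), (242, 178.0)]
t [(395, 228.0), (396, 228.0), (398, 228.0), (451, 225.0), (452, 225.0), (453, 225.0), (454, 225.5)]
0.85 [0.5431 0.0163] 0.11295767560108777 0.08097147540200855 [[0.5013075254314503, 0.07079023091482246], [0.6094977455368568, 0.03832004842774238], [0.5846817871066603, -0.03875490234077148], [0.4770003950600577, -0.005083308141285416]]
0.63 [0.3282 0.189 ] 0.08479647981600696 0.06173220248862089 [[0.359710
[... 194 characters left out ...]
593958288 0.07925301221346766 [[0.3971201434582668, 0.07023164561850666], [0.41479723554395137, 0.014176679081409974], [0.3396345299622367, -0.010955126157062886], [0.32245310159432655, 0.044653724454106314]]
{'t': 1.35, 'joint_pos': array([ 1.018 ,  0.2759,  1.5049, -0.    ,  1.3607, -0.121 ]), 'qvel': array([-0.0023,  0.0011, -0.0015, -0.0006, -0.0001,  0.0002]), 'joint_torque': array([ -0.    , -41.6656, -24.6098,  -0.0002,   0.0003,   0.    ]), 'tcp_pos': array([0.2407, 0.5222, 0.2423]), 'tool_rot': array([0.2142, 0.9768, 0.    , 0.    ]), 'ft_force': array([ 0.7707, -1.033 , -0.5257]), 'ft_torque': array([-0.0285,  0.002 , -0.0067]), 'grasp_force': 0.0, 'grip_width': 0.9971110333289719}
```

move_arm(
  deltas=[
    [1,-0.216,-0.148,-0.026,0],
    [1,-0.216,-0.148,-0.026,0],
    [1,-0.216,-0.148,-0.026,0],
    [1,-0.216,-0.148,-0.026,0],
    [1,-0.216,-0.148,-0.026,0],
  ],
)

```text
t: 1.77
tcp_pos: [0.3418, 0.3522, 0.2621]
tool_rot: [0.214, 0.977, 0.0, 0.0]
ft_force: [0.0, 0.5, 0.6]
grip_width: 0.997
grasp_force: 0.0
```

move_arm(
  deltas=[
    [1,-0.216,-0.148,-0.026,0],
    [1,-0.216,-0.148,-0.026,0],
    [1,-0.216,-0.148,-0.026,0],
    [1,-0.216,-0.148,-0.026,0],
    [1,-0.216,-0.148,-0.026,0],
  ],
)

```text
t: 2.18
tcp_pos: [0.4426, 0.1832, 0.2818]
tool_rot: [0.214, 0.977, 0.0, 0.0]
ft_force: [0.9, 0.0, 1.2]
grip_width: 1.003
grasp_force: 0.0
```

move_arm(
  deltas=[
    [1,-0.216,-0.148,-0.026,0],
    [1,-0.216,-0.148,-0.026,0],
    [1,-0.216,-0.148,-0.026,0],
    [1,-0.216,-0.148,-0.026,0],
    [1,-0.216,-0.148,-0.026,0],
  ],
)

```text
t: 2.6
tcp_pos: [0.5433, 0.0145, 0.3012]
tool_rot: [0.214, 0.977, 0.0, 0.0]
ft_force: [0.5, 0.6, 0.3]
grip_width: 1.004
grasp_force: 0.0
```

move_arm(
  deltas=[
    [1,0,0,0,0.228],
    [1,0,0,0,0.228],
    [1,0,0,0,0.228],
    [1,0,0,0,0.228],
    [1,0,0,0,0.228],
  ],
)

```text
t: 3.02
tcp_pos: [0.5427, 0.0161, 0.3008]
tool_rot: [0.495, 0.869, 0.0, -0.0]
ft_force: [0.4, 0.6, 0.5]
grip_width: 0.999
grasp_force: 0.0
```

move_arm(
  deltas=[
    [1,0,0,0,0.228],
    [1,0,0,0,0.228],
    [1,0,0,0,0.228],
    [1,0,0,0,0.228],
    [1,0,0,0,0.228],
  ],
)

```text
t: 3.43
tcp_pos: [0.5427, 0.0164, 0.3008]
tool_rot: [0.728, 0.685, 0.0, -0.0]
ft_force: [-0.3, 0.8, 0.0]
grip_width: 1.001
grasp_force: 0.0
```

move_arm(
  deltas=[
    [1,0,0,0,0.228],
    [1,0,0,0,0.228],
    [1,0,0,0,0],
  ],
)

```text
t: 3.68
tcp_pos: [0.5427, 0.0164, 0.3008]
tool_rot: [0.803, 0.595, 0.0, 0.0]
ft_force: [0.6, 0.2, -1.1]
grip_width: 0.999
grasp_force: 0.0
```

Run:
```python
from h import *
np.set_printoptions(precision=4,suppress=True)
d=shot('wrist');save(d,'w1.png');print(d['s']['tcp_pos'],d['s']['tool_rot'],d['s']['ft_force'],d['s']['t']);print(d['T_tool_cam'],d['K'])
for n in ['basket_grip','basket_bar','basket']:print(n,[(np.round(r['uv'],1).tolist(),round(r['p'],2)) for r in viewer.spot_point('wrist',n)])
```

```text
[0.5427 0.0164 0.3008] [0.8035 0.5953 0.0001 0.    ] [ 0.635   0.2283 -1.1243] 3.6833
[[ 0.0003 -0.9518 -0.3068  0.0794]
 [ 1.      0.0001  0.0005 -0.001 ]
 [-0.0005 -0.3068  0.9518 -0.131 ]
 [ 0.      0.      0.      1.    ]] [[358.6944   0.     323.8574]
 [  0.     358.6944 195.7701]
 [  0.       0.       1.    ]]
basket_grip [([326.6, 173.2], 0.92), ([31.3, 44.9], 0.87)]
basket_bar [([50.1, 45.2], 0.89), ([325.2, 165.8], 0.85), ([161.4, 189.1], 0.79)]
basket [([187.1, 177.1], 0.91), ([94.0, 53.4], 0.78), ([324.7, 147.2], 0.76)]
```

View pics/w1.png

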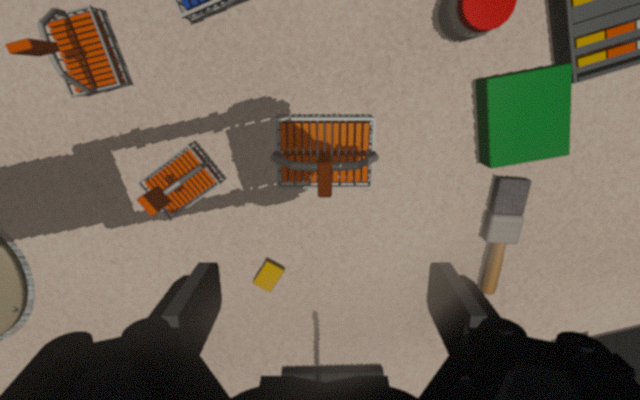

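The wrist view shows the large basket aligned with the jaws: grip near px (326,178), handle bar at row ~160, and the basket edges almost level in the picture.

Run:
```python
from h import *
np.set_printoptions(precision=4,suppress=True)
d=shot('wrist');viewer
for n,z in [('basket_grip',.132),('basket_bar',.1),('basket',0)]:
    for r in viewer.spot_point('wrist',n):
        if abs(r['uv'][0]-325)<20: print(n,onz(d,r['uv'],z))
R=d['R']
m=[r for r in viewer.trace('wrist','basket') if abs(r['bbox'][0]+r['bbox'][2]/2-325)<30][0]['mask'].astype(np.uint8)
# grip: orange blob below lower edge; basket rim top edge corners
im=d['image'].astype(int)
ys,xs=np.nonzero(m);print(m.sum(),xs.min(),xs.max(),ys.min(),ys.max())
# rim far edge fit (top)
e=[(x,np.nonzero(m[:,x])[0].min()) for x in range(285,368)];p=np.polyfit(*np.array(e).T,1)
u0,u1=[onz(d,[x,np.polyval(p,x)],.04) for x in(285,367)];print('rim edge ang',np.degrees(np.arctan2(*(u1-u0)[[1,0]])),u0,u1)
e=[(np.nonzero(m[y,:])[0].max(),y) for y in range(122,180)];e=np.array(e);p=np.polyfit(e[:,1],e[:,0],1)
u0,u1=[onz(d,[np.polyval(p,y),y],.04) for y in(122,180)];print('side ang',np.degrees(np.arctan2(*(u1-u0)[[1,0]])),u0,u1)
e=[(np.nonzero(m[y,:])[0].min(),y) for y in range(122,180)];e=np.array(e);p=np.polyfit(e[:,1],e[:,0],1)
u0,u1=[onz(d,[np.polyval(p,y),y],.04) for y in(122,180)];print('side ang',np.degrees(np.arctan2(*(u1-u0)[[1,0]])),u0,u1)
```

```text
basket_grip [0.5446 0.0175 0.132 ]
basket_bar [0.5437 0.0191 0.1   ]
basket [0.5383 0.0159 0.    ]
7533 270 377 114 196
rim edge ang -16.414488100913292 [0.5149 0.0712 0.04  ] [0.599  0.0464 0.04  ]
side ang -106.62354722803923 [0.6052 0.0358 0.04  ] [ 0.5867 -0.0261  0.04  ]
side ang -107.76715145774853 [0.5004 0.0672 0.04  ] [0.4806 0.0056 0.04  ]
```

move_arm(
  deltas=[
    [1,0,0,0.2,0],
    [1,0,0,0.2,0],
    [1,0,0,0.2,0],
    [1,0,0,0,0],
  ],
)

```text
t: 4.47
tcp_pos: [0.5386, 0.0168, 0.2052]
tool_rot: [0.803, 0.596, -0.004, -0.004]
ft_force: [-1.2, -0.6, -0.5]
grip_width: 1.0
grasp_force: 0.0
```

Run:
```python
from h import *
np.set_printoptions(precision=4,suppress=True)
d=shot('wrist');save(d,'w2.png');print(d['s']['tcp_pos'])
import copy
o=copy.copy(d); z=0.3008-d['s']['tcp_pos'][2]; o['t']=d['t']+d['R']@-(np.array([.5427,.0164,.3008])-d['s']['tcp_pos'])
old={'basket_grip':[326.6,173.2],'basket_bar':[325.2,165.8]}
for n,z in [('basket_grip',.132),('basket_bar',.1)]:
    for r in viewer.spot_point('wrist',n):
        if abs(r['uv'][0]-325)<60: print(n,r['p'],r['uv'],onz(d,r['uv'],z),'tri',tri(d,r['uv'],o,old[n]))
```

```text
[0.5386 0.0168 0.2052]
basket_grip 0.77 [335.6, 215.4] [0.544 0.016 0.132] tri [0.5455 0.0249 0.1554]
basket_bar 0.74 [329.5, 193.6] [0.5416 0.0206 0.1   ] tri [0.5396 0.0133 0.0762]
```

View pics/w2.png

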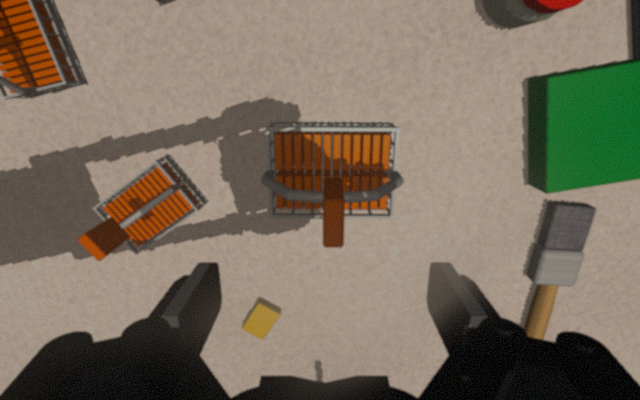

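The lower wrist view shows the grip block at px (334,212), between the jaws, with the handle bar at row ~190. The pose reading is about 5 mm off the command, so I'll check whether it settles.

move_arm(
  deltas=[
    [1,0,0,0,0],
    [1,0,0,0,0],
  ],
)

```text
t: 4.78
tcp_pos: [0.5441, 0.0163, 0.2129]
tool_rot: [0.803, 0.596, 0.002, 0.001]
ft_force: [-0.2, 0.3, 0.6]
grip_width: 0.999
grasp_force: 0.0
```

Run:
```python
from h import *
from scipy.spatial.transform import Rotation as Ro
np.set_printoptions(precision=4,suppress=True)
s=monitor.state();print(s['tcp_pos'],s['tool_rot'],s['qvel'],s['joint_pos'])
d=shot('wrist')
o=dict(d);T=np.eye(4);T[:3,:3]=Ro.from_quat([0.8035,0.5953,0.0001,0]).as_matrix();T[:3,3]=[.5427,.0164,.3008]
M=np.linalg.inv(T@np.array(d['T_tool_cam']));o['R'],o['t']=M[:3,:3],M[:3,3]
old={'basket_grip':[326.6,173.2],'basket_bar':[325.2,165.8]}
for n,z in [('basket_grip',.132),('basket_bar',.1)]:
    for r in viewer.spot_point('wrist',n):
        if abs(r['uv'][0]-325)<60: print(n,r['p'],r['uv'],onz(d,r['uv'],z),'tri',tri(d,r['uv'],o,old[n]))
```

```text
[0.5441 0.0163 0.2129] [0.8029 0.5961 0.0016 0.0014] [ 0.0007  0.0011  0.0101  0.0008 -0.0011  0.0025] [-0.0979  0.2462  1.6218  0.0001  1.2694  0.1955]
basket_grip 0.71 [323.0, 210.4] [0.5435 0.018  0.132 ] tri [0.5454 0.0224 0.145 ]
basket_bar 0.73 [321.2, 191.7] [0.543  0.0207 0.1   ] tri [0.5416 0.0135 0.0766]
```

move_arm(
  deltas=[
    [1,0.01,0,0.06,0],
    [1,0,0,0.1,0],
    [1,0,0,0.1,0],
    [1,0,0,0.1,0],
    [1,0,0,0.09,0],
  ],
)

```text
t: 5.35
tcp_pos: [0.5427, 0.018, 0.142]
tool_rot: [0.803, 0.596, -0.0, -0.0]
ft_force: [-0.5, 0.0, 0.1]
grip_width: 0.999
grasp_force: 0.0
```

move_arm(
  deltas=[
    [1,0,0,0.07,0],
    [1,0,0,0.04,0],
    [1,0,0,0.02,0],
    [1,0,0,0,0],
    [1,0,0,0,0],
  ],
)

```text
t: 5.77
tcp_pos: [0.5436, 0.0179, 0.1242]
tool_rot: [0.803, 0.596, 0.0, 0.0]
ft_force: [0.3, -0.1, -0.3]
grip_width: 0.999
grasp_force: 0.0
```

move_arm(
  deltas=[
    [-1,0,0,0,0],
    [-1,0,0,0,0],
    [-1,0,0,0,0],
    [-1,0,0,0,0],
    [-1,0,0,0,0],
  ],
  force=60,
)

```text
t: 6.18
tcp_pos: [0.5432, 0.0178, 0.1241]
tool_rot: [0.803, 0.596, 0.0, 0.0]
ft_force: [0.7, -0.3, -0.0]
grip_width: 0.301
grasp_force: 0.0
```

move_arm(
  deltas=[
    [-1,0,0,0,0],
    [-1,0,0,0,0],
    [-1,0,0,0,0],
    [-1,0,0,0,0],
    [-1,0,0,0,0],
  ],
)

```text
t: 6.6
tcp_pos: [0.5436, 0.0178, 0.124]
tool_rot: [0.803, 0.596, 0.0, 0.0]
ft_force: [0.5, 0.1, -0.2]
grip_width: 0.134
grasp_force: 59.8
```

move_arm(
  deltas=[
    [-1,0,0,-0.03,0],
    [-1,0,0,-0.06,0],
    [-1,0,0,-0.09,0],
    [-1,0,0,-0.1,0],
    [-1,0,0,-0.1,0],
  ],
)

```text
t: 7.02
tcp_pos: [0.5417, 0.0181, 0.1807]
tool_rot: [0.803, 0.596, -0.001, -0.001]
ft_force: [0.6, -0.9, -6.0]
grip_width: 0.133
grasp_force: 58.7
```

move_arm(
  deltas=[
    [-1,0,0,-0.1,0],
    [-1,0,0,-0.1,0],
    [-1,0,0,-0.1,0],
    [-1,0,0,-0.08,0],
    [-1,0,0,-0.05,0],
  ],
)

```text
t: 7.43
tcp_pos: [0.5427, 0.018, 0.2464]
tool_rot: [0.803, 0.596, 0.0, -0.0]
ft_force: [0.8, 0.6, -5.4]
grip_width: 0.131
grasp_force: 58.8
```

move_arm(
  deltas=[
    [-1,0,0,-0.03,0],
    [-1,0,0,-0.03,0],
    [-1,0,0,0,0],
    [-1,0,0,0,0],
    [-1,0,0,0,0],
  ],
)

```text
t: 7.85
tcp_pos: [0.5426, 0.0179, 0.2535]
tool_rot: [0.803, 0.596, -0.001, -0.001]
ft_force: [-0.2, -0.2, -7.0]
grip_width: 0.134
grasp_force: 58.8
```

Run:
```python
from h import *
np.set_printoptions(precision=4,suppress=True)
f=[]
w=shot('wrist');save(w,'w3.png')
for c in ('scene','top'):
    d=shot(c);f.append(d['s']['ft_force']);save(d,c+'3.png')
    for n in ['basket_grip','basket_bar','hook_seat','hook','scale']:
        print(c,n,[(np.round(r['uv'],1).tolist(),round(r['p'],2)) for r in viewer.spot_point(c,n)]); f.append(monitor.state()['ft_force'])
    print([(r['bbox'],r['p']) for r in viewer.find_in(c,'scale')],[(r['bbox'],r['p']) for r in viewer.find_in(c,'hook')])
for n in ['basket_bar','hook_seat','scale']:
        print('w',n,[(np.round(r['uv'],1).tolist(),round(r['p'],2)) for r in viewer.spot_point('wrist',n)]); f.append(monitor.state()['ft_force'])
print(np.array(f)); s=monitor.state();print(np.mean(f,0),s['tcp_pos'],s['ft_torque'])
a=cv2.imread('pics/top3.png')
b=cv2.imread('pics/scene3.png')
A=cv2.resize(a[190:310,350:480],(780//2,360),interpolation=cv2.INTER_CUBIC);B=cv2.resize(b[120:250,160:300],(388,360),interpolation=cv2.INTER_CUBIC)
cv2.imwrite('pics/c3.png',np.hstack([A,B]))
```

```text
scene basket_grip [([383.3, 157.1], 0.76), ([335.7, 170.1], 0.67), ([351.0, 154.4], 0.66)]
scene basket_bar [([351.8, 161.3], 0.77), ([335.2, 180.5], 0.77), ([385.5, 164.1], 0.72)]
scene hook_seat [([238.3, 173.3], 0.82)]Traceback (most recent call last):
  File "<stdin>", line 8, in <module>
ValueError: it knows: amber_bottle, basket, basket_bar, basket_grip, blue_basket, brush, hook_seat, jar, scale, slide_box, wax_block
```

Run:
```python
from h import *
np.set_printoptions(precision=4,suppress=True)
f=[]
for c in ('scene','top'):
    d=shot(c);f.append(d['s']['ft_force']);save(d,c+'3.png')
    for n in ['hook_seat','scale']:
        print(c,n,[(np.round(r['uv'],1).tolist(),round(r['p'],2)) for r in viewer.spot_point(c,n)]); f.append(monitor.state()['ft_force'])
for n in ['basket_bar','hook_seat','scale']:
        print('w',n,[(np.round(r['uv'],1).tolist(),round(r['p'],2)) for r in viewer.spot_point('wrist',n)]); f.append(monitor.state()['ft_force'])
s=monitor.state();print(np.mean(f,0),np.std(f,0),s['tcp_pos'],s['ft_torque'],s['t'])
a=cv2.imread('pics/top3.png')
b=cv2.imread('pics/scene3.png')
A=cv2.resize(a[190:290,370:480],(400,364),interpolation=cv2.INTER_CUBIC);B=cv2.resize(b[120:240,160:280],(388,364),interpolation=cv2.INTER_CUBIC)
cv2.imwrite('pics/c3.png',np.hstack([A,B]))
```

```text
scene hook_seat [([237.1, 174.9], 0.51)]
scene scale [([205.4, 234.6], 0.76)]
top hook_seat [([396.0, 230.5], 0.51)]
top scale [([422.4, 243.6], 0.65)]
w basket_bar [([142.0, 208.1], 0.74), ([5.0, 41.2], 0.74), ([324.2, 253.9], 0.71)]
w hook_seat [([516.4, 249.4], 0.38)]
w scale []
[ 0.2175  0.2034 -6.7828] [0.4092 0.4484 0.2614] [0.5431 0.0179 0.2543] [ 0.018  -0.0276  0.0082] 8.55
```

View pics/c3.png

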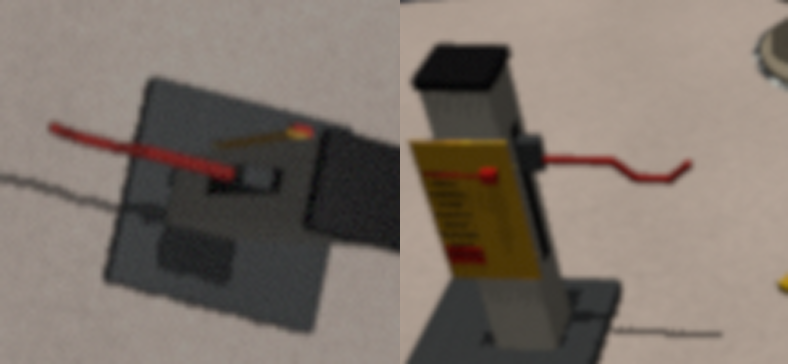

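The crops show the hook tip at top px (384,225) / scene px (250,174), the dip at scene px (234–243,179), and the slider end at top px (435,238). The pointer is at zero.

Run:
```python
from h import *
np.set_printoptions(precision=4,suppress=True)
t=shot('top');s=shot('scene')
T=onz(t,[384.8,225],.201);print('tip top',T,'scene',onz(s,[249.2,174],.201),'tri',tri(s,[249.2,174],t,[384.8,225]))
S=onz(t,[434.6,238.1],.20);print('slider',S,onz(s,[204.8,172.1],.20))
v=(S-T)[:2];print('hook x ang',np.degrees(np.arctan2(v[1],v[0])))
print('dip scene',onz(s,[238.5,178.7],.187), 'seat net top',onz(t,[395.5,230.3],.195),'scene',onz(s,[237.5,174.3],.195))
for z in(0,.012):
    C=[onz(t,p,z)[:2] for p in([411.8,211.5],[399.4,267],[455.3,281.3])];e=C[1]-C[0];g=C[2]-C[1]
    print('foot',C,np.linalg.norm(e),np.linalg.norm(g),'ctr',(C[0]+C[2])/2,np.degrees(np.arctan2(e[1],e[0])),np.degrees(np.arctan2(g[1],g[0])))
# top-view hook line fit: reddish
im=t['image'].astype(int);m=(im[...,0]-im[...,1]>45)&(im[...,0]-im[...,2]>35);ys,xs=np.nonzero(m[215:245,375:440]);
p=np.polyfit(xs+375,ys+215,1);a,b=[onz(t,[x,np.polyval(p,x)],.197) for x in(386,430)];v=b-a;print('fit ang',np.degrees(np.arctan2(v[1],v[0])),a,b,len(xs))
```

```text
tip top [ 0.483  -0.2099  0.201 ] scene [ 0.4831 -0.2091  0.201 ] tri [ 0.4831 -0.2094  0.2011]
slider [ 0.4546 -0.3133  0.2   ] [ 0.4501 -0.3111  0.2   ]
hook x ang -105.38676876351076
dip scene [ 0.4766 -0.2354  0.187 ] seat net top [ 0.472  -0.2332  0.195 ] scene [ 0.4695 -0.2362  0.195 ]
foot [array([ 0.5294, -0.3228]), array([ 0.3861, -0.2839]), array([ 0.3476, -0.4274])] 0.14852063963385842 0.14853526093532615 ctr [ 0.4385 -0.3751] 164.81017278482054 -105.02212695833354
foot [array([ 0.5283, -0.3196]), array([ 0.3867, -0.2811]), array([ 0.3487, -0.4228])] 0.146711432378467 0.14672587557024735 ctr [ 0.4385 -0.3712] 164.81017278482054 -105.02212695833354
fit ang -104.41542569941652 [ 0.4819 -0.2131  0.197 ] [ 0.4583 -0.3048  0.197 ] 139
```

move_arm(
  deltas=[
    [-1,0,0,0,-0.063],
    [-1,-0.05,0,0,0],
    [-1,-0.1,0,0,0],
    [-1,-0.14,0,0,0],
    [-1,-0.15,0,0,0],
  ],
)

```text
t: 9.07
tcp_pos: [0.5258, -0.0466, 0.2543]
tool_rot: [0.793, 0.61, -0.0, 0.0]
ft_force: [1.5, -0.4, -6.2]
grip_width: 0.132
grasp_force: 58.7
```

move_arm(
  deltas=[
    [-1,-0.15,0,0,0],
    [-1,-0.15,0,0,0],
    [-1,-0.15,0,0,0],
    [-1,-0.15,0,0.015,0],
    [-1,-0.1,0,0.02,0],
  ],
)

```text
t: 9.48
tcp_pos: [0.4983, -0.1502, 0.2494]
tool_rot: [0.794, 0.609, -0.001, 0.001]
ft_force: [0.2, 0.7, -5.7]
grip_width: 0.134
grasp_force: 58.7
```

move_arm(
  deltas=[
    [-1,-0.05,0,0.02,0],
    [-1,-0.023,0,0.02,0],
    [-1,0,0,0,0],
    [-1,0,0,0,0],
    [-1,0,0,0,0],
  ],
)

```text
t: 9.9
tcp_pos: [0.4965, -0.157, 0.2431]
tool_rot: [0.793, 0.61, 0.0, -0.0]
ft_force: [0.4, 0.1, -6.9]
grip_width: 0.133
grasp_force: 58.7
```

Run:
```python
from h import *
np.set_printoptions(precision=4,suppress=True)
D={c:shot(c) for c in('scene','top')}
R={}
for c in D:
    save(D[c],c+'4.png')
    for n in ['basket_bar','basket_grip','hook_seat']:
        R[c,n]=viewer.spot_point(c,n);print(c,n,[(np.round(r['uv'],1).tolist(),round(r['p'],2)) for r in R[c,n]])
s=monitor.state();print(s['tcp_pos'],s['tool_rot'],s['ft_force'],s['t'])
x=s['tcp_pos'].copy()
for c in D: print('expected bar',c,proj(D[c],x-[0,0,.024]),'grip',proj(D[c],x+[0,0,.008]),'seat',proj(D[c],[.4755,-.2355,.195]))
a=cv2.imread('pics/top4.png');b=cv2.imread('pics/scene4.png')
A=cv2.resize(a[180:280,340:450],(400,364),interpolation=cv2.INTER_CUBIC);B=cv2.resize(b[110:230,180:300],(388,364),interpolation=cv2.INTER_CUBIC)
cv2.imwrite('pics/c4.png',np.hstack([A,B]))
```

```text
scene basket_bar [([385.7, 162.8], 0.82), ([336.6, 176.3], 0.6)]
scene basket_grip [([267.7, 155.4], 0.95), ([333.3, 168.8], 0.71), ([385.2, 156.5], 0.6)]
scene hook_seat [([237.9, 174.1], 0.82), ([405.8, 283.5], 0.57), ([291.6, 307.2], 0.3)]
top basket_bar [([204.8, 300.3], 0.9), ([359.6, 216.6], 0.67), ([273.2, 276.4], 0.61)]
top basket_grip [([201.6, 298.9], 0.84)]
top hook_seat [([393.7, 229.3], 0.56), ([361.4, 214.0], 0.46)]
[ 0.4963 -0.1577  0.2431] [0.7929 0.6094 0.0001 0.    ] [-0.8451 -0.0674 -5.8524] 10.3
expected bar scene [271.1179 167.947 ] grip [270.0038 156.302 ] seat [237.9681 175.7046]
expected bar top [360.825  218.2338] grip [363.0206 216.9423] seat [396.5234 228.6247]
```

View pics/c4.png

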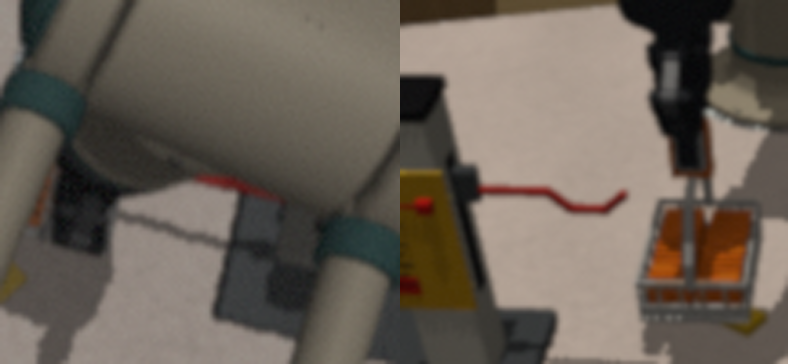

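The scene crop shows the basket level, with its rim below the rod and its bar just above tip height, lined up with the hook. Tip is at crop (622,195) and the bar at (690,190).

move_arm(
  deltas=[
    [-1,-0.04,0,0,0],
    [-1,-0.08,0,0,0],
    [-1,-0.08,0,0,0],
    [-1,-0.08,0,0,0],
    [-1,-0.08,0,0,0],
  ],
)

```text
t: 10.72
tcp_pos: [0.4818, -0.212, 0.243]
tool_rot: [0.793, 0.609, -0.0, 0.0]
ft_force: [0.2, 1.1, -5.8]
grip_width: 0.134
grasp_force: 58.7
```

move_arm(
  deltas=[
    [-1,-0.08,0,0,0],
    [-1,-0.05,0,0,0],
    [-1,-0.03,0,0,0],
    [-1,-0.018,0,0,0],
    [-1,0,0,0,0],
  ],
)

```text
t: 11.13
tcp_pos: [0.4753, -0.2365, 0.2429]
tool_rot: [0.793, 0.609, 0.0, -0.0]
ft_force: [0.1, -0.3, -6.0]
grip_width: 0.138
grasp_force: 58.8
```

Run:
```python
from h import *
np.set_printoptions(precision=4,suppress=True)
d=shot('scene');save(d,'scene5.png');w=shot('wrist');s=monitor.state();print(s['tcp_pos'],s['tool_rot'],s['ft_force'],s['t'])
print('expected bar',proj(d,s['tcp_pos']-[0,0,.024]),proj(d,[.4755,-.2355,.195]))
b=cv2.imread('pics/scene5.png');save(w,'w5.png')
B=cv2.resize(b[60:240,150:330],(400,400),interpolation=cv2.INTER_CUBIC);W=cv2.imread('pics/w5.png')[:,120:520]
cv2.imwrite('pics/c5.png',np.hstack([B,W]))
```

```text
[ 0.4755 -0.2355  0.243 ] [ 0.793   0.6093  0.0003 -0.0003] [-0.4151  0.4927 -5.7826] 11.2333
expected bar [236.6186 167.33  ] [237.9681 175.7046]
```

View pics/c5.png

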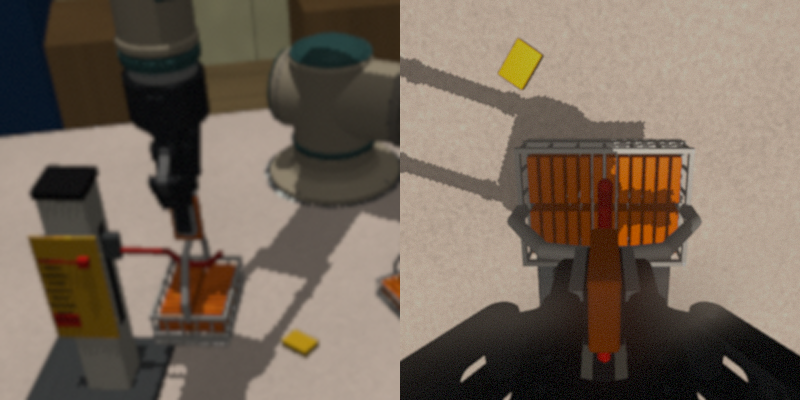

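The hook rod runs centred under the bar in the wrist view (px ~605 in the crop, tip at row 185, rod reappearing at row 355). The basket is level below the rod. I'll lower slowly.

move_arm(
  deltas=[
    [-1,0.013,0,0.015,0],
    [-1,0,0,0.025,0],
    [-1,0,0,0.025,0],
    [-1,0,0,0.025,0],
    [-1,0,0,0.015,0],
  ],
)

```text
t: 11.65
tcp_pos: [0.4757, -0.2336, 0.2264]
tool_rot: [0.793, 0.609, -0.0, -0.001]
ft_force: [-0.6, 0.5, -6.5]
grip_width: 0.132
grasp_force: 58.7
```

move_arm(
  deltas=[
    [-1,0,0,0.013,0],
    [-1,0,0,0.013,0],
    [-1,0,0,0.013,0],
    [-1,0,0,0.013,0],
    [-1,0,0,0.013,0],
  ],
)

```text
t: 12.07
tcp_pos: [0.476, -0.2341, 0.2174]
tool_rot: [0.793, 0.609, 0.0, 0.0]
ft_force: [-0.5, 0.2, -6.5]
grip_width: 0.132
grasp_force: 58.7
```

move_arm(
  deltas=[
    [-1,0,0,0.013,0],
    [-1,0,0,0.013,0],
    [-1,0,0,0.013,0],
    [-1,0,0,0.013,0],
    [-1,0,0,0.013,0],
  ],
)

```text
t: 12.48
tcp_pos: [0.4761, -0.2341, 0.2078]
tool_rot: [0.793, 0.609, 0.0, 0.0]
ft_force: [-0.1, 0.8, -4.7]
grip_width: 0.132
grasp_force: 58.9
```

move_arm(
  deltas=[
    [-1,0,0,0.013,0],
    [-1,0,0,0.013,0],
    [-1,0,0,0.013,0],
    [-1,0,0,0.013,0],
    [-1,0,0,0.013,0],
  ],
)

```text
t: 12.9
tcp_pos: [0.4761, -0.2341, 0.1981]
tool_rot: [0.793, 0.609, 0.0, 0.0]
ft_force: [0.7, -0.2, -3.3]
grip_width: 0.136
grasp_force: 59.1
```

move_arm(
  deltas=[
    [-1,0,0,0.013,0],
    [-1,0,0,0.013,0],
    [-1,0,0,0.013,0],
    [-1,0,0,0.013,0],
    [-1,0,0,0.013,0],
  ],
)

```text
t: 13.32
tcp_pos: [0.4761, -0.2341, 0.1883]
tool_rot: [0.793, 0.609, 0.0, 0.0]
ft_force: [-0.7, 0.5, -2.3]
grip_width: 0.131
grasp_force: 59.3
```

move_arm(
  deltas=[
    [-1,0,0,0.013,0],
    [-1,0,0,0.012,0],
    [-1,0,0,0.01,0],
    [-1,0,0,0,0],
    [-1,0,0,0,0],
  ],
)

```text
t: 13.73
tcp_pos: [0.4761, -0.2341, 0.1831]
tool_rot: [0.793, 0.609, 0.0, 0.0]
ft_force: [0.5, -0.4, -0.8]
grip_width: 0.13
grasp_force: 59.5
```

```bash
cat > f.py <<'E'
from h import *
np.set_printoptions(precision=4,suppress=True)
f=[];q=[]
for i in range(22):
    viewer.snapshot('wrist');s=monitor.state();f.append(s['ft_force']);q.append(s['ft_torque'])
f=np.array(f);print(f.mean(0),f.std(0)/len(f)**.5,np.mean(q,0),s['tcp_pos'],s['t'])
E
python3 f.py
```

```text
[-0.1502 -0.1616 -1.2687] [0.1288 0.116  0.0896] [-0.0468  0.0298  0.0034] [ 0.476  -0.2341  0.1831] 14.8333
```

move_arm(
  deltas=[
    [-1,0,0,0.012,0],
    [-1,0,0,0.012,0],
    [-1,0,0,0.012,0],
    [-1,0,0,0.012,0],
    [-1,0,0,0.008,0],
  ],
)

```text
t: 15.25
tcp_pos: [0.476, -0.2341, 0.1745]
tool_rot: [0.793, 0.609, 0.0, 0.0]
ft_force: [0.2, 0.4, 0.3]
grip_width: 0.135
grasp_force: 59.7
```

move_arm(
  deltas=[
    [-1,0,0,0,0],
    [-1,0,0,0,0],
    [-1,0,0,0,0],
  ],
)

```text
t: 15.5
tcp_pos: [0.476, -0.2341, 0.1747]
tool_rot: [0.793, 0.609, 0.0, 0.0]
ft_force: [0.8, -0.5, -0.4]
grip_width: 0.137
grasp_force: 59.7
```

```bash
sed -i 's/range(22)/range(30)/' f.py; python3 f.py
python3 - <<'E'
from h import *
d=shot('scene');save(d,'scene6.png')
b=d['image'][90:270,150:330,::-1];cv2.imwrite('pics/c6.png',cv2.resize(b,(600,600),interpolation=cv2.INTER_CUBIC))
E
```

```text
[ 0.1352 -0.524   0.0962] [0.0798 0.0901 0.0756] [-0.1403 -0.0354  0.0065] [ 0.476  -0.234   0.1746] 17.0
```

View pics/c6.png

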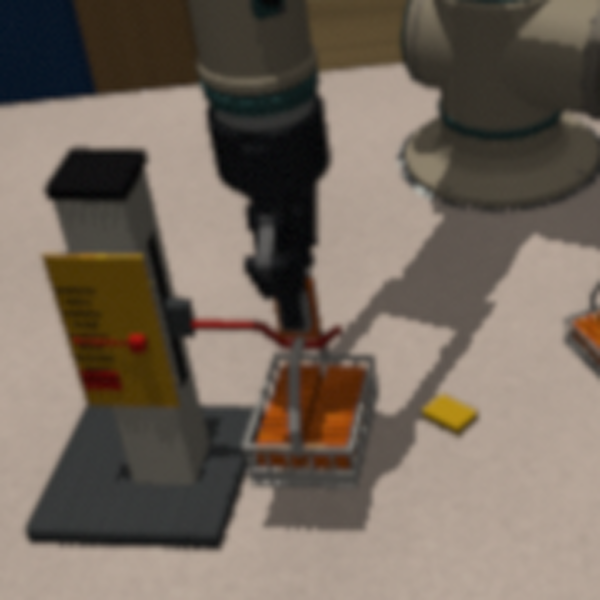

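The picture shows the bar in the dip (crop px 295,340), with the pointer well above the red zone. The vertical load on the wrist is ~0, but about 0.5 N sideways remains, so I'll nudge to relieve it before letting go.

move_arm(
  deltas=[
    [-1,-0.005,0,0,0],
    [-1,-0.005,0,0,0],
    [-1,0,0,0,0],
    [-1,0,0,0,0],
    [-1,0,0,0,0],
  ],
)

```text
t: 17.47
tcp_pos: [0.4758, -0.2345, 0.1745]
tool_rot: [0.793, 0.609, 0.001, -0.001]
ft_force: [2.6, 4.4, 0.3]
grip_width: 0.13
grasp_force: 59.7
```

```bash
sed -i 's/range(30)/range(20)/' f.py; python3 f.py
```

```text
[1.6333 4.7948 0.0651] [0.1546 0.1182 0.1029] [ 0.8573 -0.3334  0.0079] [ 0.4754 -0.2354  0.1746] 18.4667
```

move_arm(
  deltas=[
    [-1,0.0046,0,0,0],
    [-1,0.0046,0,0,0],
    [-1,0,0,0,0],
    [-1,0,0,0,0],
    [-1,0,0,0,0],
  ],
)

```text
t: 18.88
tcp_pos: [0.4756, -0.235, 0.1747]
tool_rot: [0.793, 0.609, -0.001, 0.0]
ft_force: [-2.0, 0.4, 0.3]
grip_width: 0.135
grasp_force: 59.8
```

```bash
python3 f.py
```

```text
[-2.2911 -2.5282  0.0269] [0.1802 0.2767 0.1343] [-0.4609  0.4257 -0.0091] [ 0.4759 -0.2345  0.1747] 19.8833
```

move_arm(
  deltas=[
    [-1,0,0,0,0],
    [-1,0,0,0,0],
    [-1,0,0,0,0],
    [-1,0,0,0,0],
    [-1,0,0,0,0],
  ],
)

```text
t: 20.3
tcp_pos: [0.4761, -0.2343, 0.1747]
tool_rot: [0.793, 0.609, 0.0, 0.0]
ft_force: [-2.2, -4.6, 0.5]
grip_width: 0.133
grasp_force: 59.7
```

move_arm(
  deltas=[
    [-1,0,0,0,0],
    [-1,0,0,0,0],
    [-1,0,0,0,0],
    [-1,0,0,0,0],
    [-1,0,0,0,0],
  ],
)

```text
t: 20.72
tcp_pos: [0.476, -0.2343, 0.1747]
tool_rot: [0.793, 0.609, 0.0, 0.0]
ft_force: [-2.4, -3.9, -0.5]
grip_width: 0.131
grasp_force: 59.7
```

```bash
sed -i 's/range(20)/range(6)/' f.py; python3 f.py
```

```text
[-2.3913 -4.4166  0.3307] [0.3186 0.1691 0.1983] [-0.8805  0.3927 -0.0142] [ 0.4761 -0.2343  0.1747] 21.0167
```

move_arm(
  deltas=[
    [-1,-0.002,0,0,0],
    [-1,0,0,0,0],
    [-1,0,0,0,0],
    [-1,0,0,0,0],
    [-1,0,0,0,0],
  ],
)

```text
t: 21.43
tcp_pos: [0.476, -0.2343, 0.1746]
tool_rot: [0.793, 0.609, 0.0, -0.0]
ft_force: [-2.0, -3.7, 1.0]
grip_width: 0.137
grasp_force: 59.7
```

move_arm(
  deltas=[
    [-1,0,0,0,0],
    [-1,0,0,0,0],
    [-1,0,0,0,0],
    [-1,0,0,0,0],
    [-1,0,0,0,0],
  ],
)

```text
t: 21.85
tcp_pos: [0.476, -0.2343, 0.1746]
tool_rot: [0.793, 0.609, 0.0, -0.0]
ft_force: [-1.6, -3.0, 0.3]
grip_width: 0.132
grasp_force: 59.7
```

```bash
python3 f.py
```

```text
[-1.2686 -2.9132 -0.0528] [0.261  0.1411 0.2174] [-0.6049  0.1818 -0.0127] [ 0.4759 -0.2344  0.1746] 22.15
```

move_arm(
  deltas=[
    [-1,-0.0033,-0.0003,0,0],
    [-1,0,0,0,0],
    [-1,0,0,0,0],
    [-1,0,0,0,0],
    [-1,0,0,0,0],
  ],
)

```text
t: 22.57
tcp_pos: [0.4758, -0.2346, 0.1746]
tool_rot: [0.793, 0.609, 0.0, -0.0]
ft_force: [0.3, -1.2, 0.2]
grip_width: 0.132
grasp_force: 59.7
```

move_arm(
  deltas=[
    [-1,0,0,0,0],
    [-1,0,0,0,0],
    [-1,0,0,0,0],
    [-1,0,0,0,0],
    [-1,0,0,0,0],
  ],
)

```text
t: 22.98
tcp_pos: [0.4758, -0.2346, 0.1746]
tool_rot: [0.793, 0.609, 0.0, -0.0]
ft_force: [1.3, 0.1, -0.1]
grip_width: 0.138
grasp_force: 59.7
```

```bash
python3 f.py
```

```text
[0.7169 0.2211 0.0243] [0.2046 0.106  0.2558] [ 0.043  -0.1833 -0.0049] [ 0.4757 -0.2347  0.1746] 23.2833
```

move_arm(
  deltas=[
    [-1,0.0004,0.0006,0,0],
    [-1,0,0,0,0],
    [-1,0,0,0,0],
    [-1,0,0,0,0],
    [-1,0,0,0,0],
  ],
  force=20,
)

```text
t: 23.7
tcp_pos: [0.4758, -0.2347, 0.1746]
tool_rot: [0.793, 0.609, 0.0, -0.0]
ft_force: [0.5, 0.8, 0.5]
grip_width: 0.135
grasp_force: 59.7
```

move_arm(
  deltas=[
    [-1,0,0,0,0],
    [-1,0,0,0,0],
    [-1,0,0,0,0],
    [-1,0,0,0,0],
    [-1,0,0,0,0],
  ],
)

```text
t: 24.12
tcp_pos: [0.4758, -0.2347, 0.1746]
tool_rot: [0.793, 0.609, 0.0, -0.0]
ft_force: [1.4, 1.6, -0.4]
grip_width: 0.13
grasp_force: 59.7
```

```bash
python3 f.py
```

```text
[0.9585 1.3661 0.1853] [0.2093 0.154  0.0364] [ 0.2743 -0.1963  0.0147] [ 0.4758 -0.2348  0.1746] 24.4167
```

move_arm(
  deltas=[
    [-1,0.0024,0.0006,0,0],
    [-1,0,0,0,0],
    [-1,0,0,0,0],
    [-1,0,0,0,0],
    [-1,0,0,0,0],
  ],
)

```text
t: 24.83
tcp_pos: [0.4758, -0.2347, 0.1746]
tool_rot: [0.793, 0.609, -0.0, 0.0]
ft_force: [-0.7, 0.4, -0.6]
grip_width: 0.134
grasp_force: 59.7
```

move_arm(
  deltas=[
    [-1,0,0,0,0],
    [-1,0,0,0,0],
    [-1,0,0,0,0],
    [-1,0,0,0,0],
    [-1,0,0,0,0],
  ],
)

```text
t: 25.25
tcp_pos: [0.4759, -0.2346, 0.1746]
tool_rot: [0.793, 0.609, -0.0, -0.0]
ft_force: [-1.0, 0.2, 0.5]
grip_width: 0.13
grasp_force: 59.7
```

```bash
python3 f.py
```

```text
[-0.5811  0.2043 -0.2273] [0.142  0.2286 0.1575] [ 0.0147  0.0354 -0.0161] [ 0.4759 -0.2346  0.1746] 25.55
```

Wrist force and moment are near zero, so I'm opening the fingers gradually.

move_arm(
  deltas=[
    [-0.72,0,0,0,0],
    [-0.7,0,0,0,0],
    [-0.67,0,0,0,0],
    [-0.63,0,0,0,0],
    [-0.58,0,0,0,0],
  ],
)

```text
t: 25.97
tcp_pos: [0.476, -0.2346, 0.1746]
tool_rot: [0.793, 0.609, 0.0, 0.0]
ft_force: [-0.2, 0.0, 1.0]
grip_width: 0.21
grasp_force: 0.0
```

move_arm(
  deltas=[
    [-0.52,0,0,0,0],
    [-0.45,0,0,0,0],
    [-0.38,0,0,0,0],
    [-0.3,0,0,0,0],
    [-0.3,0,0,0,0],
  ],
)

```text
t: 26.38
tcp_pos: [0.476, -0.2346, 0.1746]
tool_rot: [0.793, 0.609, 0.0, -0.0]
ft_force: [0.4, -0.3, 1.4]
grip_width: 0.352
grasp_force: 0.0
```

```bash
sed -i 's/range(6)/range(2)/' f.py; python3 f.py
python3 - <<'E'
from h import *
d=shot('scene');w=shot('wrist')
B=cv2.resize(d['image'][90:250,160:320],(400,400),interpolation=cv2.INTER_CUBIC)
cv2.imwrite('pics/c7.png',np.hstack([B,w['image'][:,120:520]])[...,::-1])
E
```

```text
[-0.2322 -0.2557  0.3448] [0.0994 0.0084 0.2175] [0.0361 0.0411 0.0139] [ 0.476  -0.2345  0.1746] 26.4833
```

View pics/c7.png

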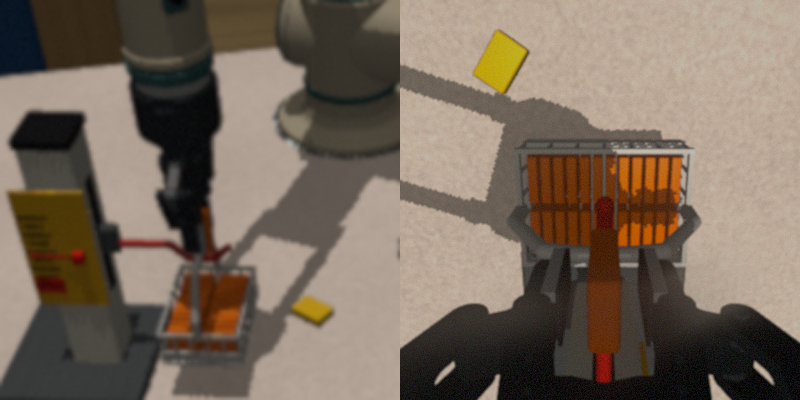

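The grip block stands free between the open fingers (crop px 605,290), and the basket hangs level with the pointer short of the red. I'll withdraw straight up.

move_arm(
  deltas=[
    [-0.3,0,0,-0.02,0],
    [-0.3,0,0,-0.05,0],
    [-0.3,0,0,-0.07,0],
    [-0.3,0,0,-0.08,0],
    [-0.3,0,0,-0.1,0],
  ],
)

```text
t: 27.0
tcp_pos: [0.4759, -0.2345, 0.2237]
tool_rot: [0.793, 0.609, 0.0, -0.0]
ft_force: [-1.0, 0.3, 0.1]
grip_width: 0.347
grasp_force: 0.0
```

move_arm(
  deltas=[
    [-0.3,0,0,-0.12,0],
    [-0.3,0,0,-0.12,0],
    [-0.3,0,0,-0.12,0],
    [-0.3,0,0,-0.1,0],
    [-0.3,0,0,-0.05,0],
  ],
)

```text
t: 27.42
tcp_pos: [0.4768, -0.2351, 0.3026]
tool_rot: [0.793, 0.609, 0.001, 0.002]
ft_force: [-0.1, -0.3, -0.4]
grip_width: 0.351
grasp_force: 0.0
```

move_arm(
  deltas=[
    [-0.3,0,0,-0.02,0],
    [-0.3,0,0,0,0],
    [-0.3,0,0,0,0],
    [-0.3,0,0,0,0],
    [-0.3,0,0,0,0],
  ],
)

```text
t: 27.83
tcp_pos: [0.4756, -0.2343, 0.3011]
tool_rot: [0.793, 0.609, -0.0, -0.001]
ft_force: [-0.6, -0.4, -0.1]
grip_width: 0.352
grasp_force: 0.0
```

move_arm(
  deltas=[
    [-0.3,0,0,0,0],
    [-0.3,0,0,0,0],
    [-0.3,0,0,0,0],
    [-0.3,0,0,0,0],
    [-0.3,0,0,0,0],
  ],
)

```text
t: 28.25
tcp_pos: [0.476, -0.2346, 0.3021]
tool_rot: [0.793, 0.609, 0.0, -0.0]
ft_force: [0.4, 0.5, 0.2]
grip_width: 0.352
grasp_force: 0.0
```

Run:
```python
from h import *
a=shot('scene')
for i in range(3): viewer.snapshot('wrist')
d=shot('scene')
A,B=[x['image'][70:250,150:330] for x in(a,d)]
print(np.abs(A.astype(int)-B).mean(),(np.abs(A.astype(int)-B).max(2)>40).sum(),monitor.state()['tcp_pos'],monitor.state()['t'])
cv2.imwrite('pics/c8.png',cv2.resize(np.hstack([A,B])[...,::-1],(800,400),interpolation=cv2.INTER_CUBIC))
```

```text
0.5630041152263374 0 [ 0.47593546 -0.23456802  0.30214186] 28.5
```

View pics/c8.png

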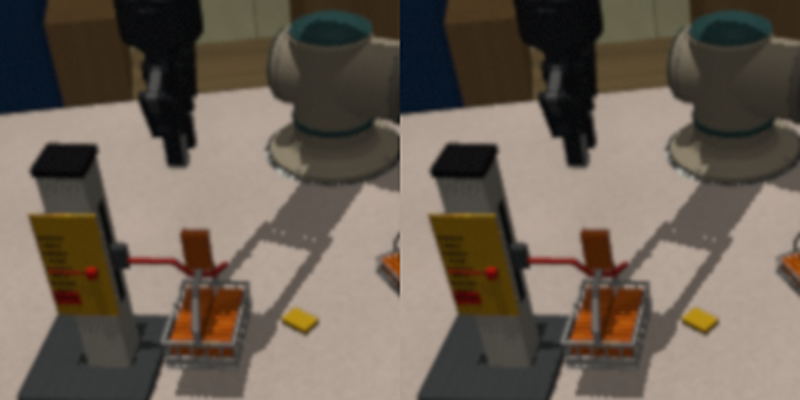

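Both frames look the same: the basket hangs freely and still in the hook (crop px 205,275), the pointer is above the red zone, and the gripper is well clear.

```bash
python3 -c "
from station import order
print(order.sign_off())"
```

```text
the job is handed in; nothing more can be done
None
```

The job is handed in: the orange-cassette basket (about 0.69 kg by the wrist force) hangs freely and still in the spring balance's hook, with the pointer short of the red zone and the gripper clear.

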